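Raise the work light and aim it at the engine cylinder

TASK

Pull the yellow work light straight up on its telescoping mast until the red lock button clicks out and the mast stays up by itself. Only then swing the lamp round so that it shines squarely at the middle of the finned aluminium engine cylinder (not at the blue wheel hub), and let go. Leave the motorbike parts and the other things on the bench where they are.

Things in the scene. Friction and masses are not known exactly. Their poses are not given: they have to be found in the camera images.
- stand: Fixed foot of the work light, bolted to the bench: dark steel plate 150 x 130 x 22 mm with an upright grey square tube (34 mm, top 120 mm above the bench) on its middle. Origin: centre of the plate's underside, on the mast's vertical axis; z up. The tube's +x face has a 14 mm square hole for the lock button, its centre 99 mm above the bench.
- mast (a joint): How far the 24 mm square mast is drawn straight up out of the tube, in m: 0 down (the start), 0.070 resting on the clicked-out button, 0.0725 hard upper stop; pulling gently up to the stop is right. Mast and lamp weigh about 4.4 N (lamp mass varies); rubbing about 1 N and damping 12 N s/m, so a slow lift takes 5 to 8 N. Unless locked they sink back when let go.
- lock_button (a joint): Red spring button, 11 mm wide, near the mast's foot, in m: 0 pressed in, hidden inside the tube; 0.009 sprung fully out through the tube's hole, 6 mm proud of its face. It springs out by itself when the mast is drawn out about 0.070 or more, and then holds the mast up.
- lamp (a joint): Turn of the lamp about the vertical mast axis, in rad: 0 when its axes are parallel with the stand's, growing counter-clockwise seen from above; range -2.4 to 2.4, near 0 at the start. A friction swivel (0.1 N m) that stays where it is left.
- lamp_handle (a point): Middle of the level black grip bar on the lamp, on the mast's (swivel's) axis; grasp from above. Axes are the lamp's: z up, it shines along -x (pale lens; fins at +x). Bar along y, 100 mm long (80 free between posts), 16 thick (x), 14 high; centre 234 mm above the bench with mast down, 304 locked, 34 above the top of the yellow housing (65 x 120 x 60 mm).
- engine_cylinder: The part to be lit: a finned aluminium motorbike engine cylinder, square, 96 x 96 mm, 115 mm high, standing upright with its dark bore up, 0.9 kg, loose on the bench. Origin: centre of its underside, z up. It stands on the robot's left or right, at random.
- wheel_hub: The other motorbike part, not to be lit or moved: a blue wheel hub with two round flanges, 96 mm across, 110 mm high, upright. Origin: centre of its underside.
- spray_can: Bystander: a plain green spray can, 64 mm across, 170 mm high, standing. Origin: centre of its underside.
- wrench: Bystander: a steel wrench 190 mm long lying flat along its own x axis. Origin: at its underside.
- parts_tray: Bystander: an open grey tray 90 x 150 x 30 mm with bolts in it, lying between robot and lamp. Origin: centre of its underside.
Things that resemble listed ones, but are neither listed nor needed, are in the scene too. What is shaped like the engine_cylinder but pink is not meant. Leave any orange look-alike of the stand alone.

How it is judged:
On the way, in this order (a step that is already met when the one before it is completed fails the run):
1. the mast is drawn out and the lock button has clicked out (value of joint lock_button above 0.006 m and value of joint mast above 0.066 m), for 0.2 s.
2. with the mast locked, the lamp shines at the engine cylinder (all of step 1 and y of engine_cylinder in the frame of lamp_handle between -0.03 and 0.03 m and x of engine_cylinder in the frame of lamp_handle below -0.05 m), for 0.2 s.
At the end, for the whole second after the job is handed in: The lock button is out (more than 6 of its 9 mm) and the mast is up (more than 66 mm), resting on the button; the line straight out of the lamp's lens passes within 30 mm, measured sideways, of the engine cylinder's centre axis; the lamp is still and the cylinder stands upright (all of step 2 and value of joint mast below 0.0745 m and velocity of joint lamp between -0.05 and 0.05 rad/s and angle between engine_cylinder's own z axis and vertical below 0.1 rad); the robot touches nothing.
It fails at once if the engine cylinder or the wheel hub was shoved more than 30 mm or tipped over (distance of any of engine_cylinder, wheel_hub from where it was at the start of the episode above 0.03 m or angle between any of engine_cylinder, wheel_hub's own z axis and vertical above 0.4 rad).
It fails at once if the spray can, wrench or parts tray was shoved more than 30 mm, or the can tipped over (distance of any of spray_can, wrench, parts_tray from where it was at the start of the episode above 0.03 m or angle between spray_can's own z axis and vertical above 0.4 rad).
It also fails if it takes over 35 s, if anything falls off the work surface, if the arm or the gripper's body presses on something with over 40 N, if the wrist force passes 120 N, or if a joint passes its speed limit or range.

ROBOT

A 6-joint arm with a two-finger parallel gripper is mounted at the origin on the work surface. World frame = base frame: x ahead of the robot, y to its left, z up, the work surface at z = 0. Lengths are in m, angles in rad, forces in N, time in s.
With the tool pointing down it reaches from about 0.325 to 0.75 m from the base axis. Payload 7.6 kg.
Tool frame: the origin (TCP) lies on the centre line of the jaws, within the pads' length; the fingertips stand 25 mm ahead of it and the grasp point (between the pads) lies 6 mm ahead of it; y points along the fingers, x is the direction in which the jaws open and shut, and the axes are right-handed (so a half turn about y gives the same grasp; the last joint's range is limited). The gripper opens to 85 mm and grips with 20 to 120 N. Pads are 22 mm wide; open, the fingers measure 114 mm over their backs; the gripper's body (76 mm by 85 mm) begins 54 mm behind the grasp point. The pads swing forward as they close: fully open they stand 13 mm farther back than shut.
Start: joints at [1.182, 0.052, 1.401, -0, 1.689, -0.07], TCP at [0.165, 0.499, 0.256] pointing down, gripper open.
Joint ranges: [-2.9, 2.9], [-0.91, 2.17], [0.12, 2.37], [-1.06, 4.2], [0.26, 2.73], [-2.93, 2.93]. Speed limits (rad/s): [2.57, 2.57, 3.01, 3.14, 3.14, 3.14].

INTERFACE

Orientations are given as a rotation vector (axis times angle).
In Python, from station import arm, sensors, vision gives the robot as it stands. The module is installed in compiled form; this text tells all that it offers. Calls block until the motion is done:
- arm.goto(position, orientation): joint-space move of the TCP to a pose.
- arm.line_to(position, attitude=None, vel=0.15): straight line of the TCP; attitude=None keeps the orientation; vel is the mean speed in m/s.
- arm.goto_joints(angles): joint-space move.
- arm.open_gripper() and arm.clamp(strength=None): open the fingers fully, or close them until they stop; strength is the grip in N (None keeps the last).
- arm.hold(seconds).
- arm.solve_ik(position, orientation): joint angles nearest the present ones, or None.
- sensors.get_obs(): the state.
- vision.snapshot(name): name is "scene" or "top"; returns a dict with "color" (480x640x3 uint8, blue, green, red), "z_map" (480x640 float32, m along the optical axis (not along the pixel's ray), 0 where there is no reading), "intrinsics" (3x3 intrinsics, pixels), "world_to_cam" (4x4, takes a point from world to camera coordinates). Camera axes: x right, y down, z forward; pixel columns grow to the right and rows downward; lengths in m; the calibration is good to about 2 mm. A picture is of the moment at which its call begins.
A pose or a line that the arm cannot do raises arm.IKError and nothing moves.
- arm.close_job(): hands the job in, once; it reports no verdict.
The state is a dict: "time_s": time; "joint_positions": joint angles; "joint_velocities": joint speeds; "effort": joint torques, N m; "eef_pos": TCP position; "eef_rot": TCP orientation; "wrist_force": force on the tool from outside, world axes, zero at the start; "moment": the same for the moment, N m; "gripper_width": opening from 0.0 (shut) to 1.0 (fully open).
Only numpy, scipy, OpenCV 4.12 (cv2) and the standard library are available. Lean on these libraries where they do the work, as an engineer would, in place of code of your own. Each camera call takes 0.05 s, during which the arm holds its last target.

## Working session

There is one attempt and no reset: what is moved stays moved. The work goes in short steps, each a Python script; the robot and the scene stay as the last script left them, time stands still between calls to the robot, and variables do not carry over. Pictures are saved under pics/ and viewed, and the job is handed in when it is done.

```bash
mkdir -p pics
cat > h.py <<'E'
import numpy as np, cv2
from station import arm, sensors, vision
def pts(s):
    K=s["intrinsics"];z=s["z_map"].astype(float);v,u=np.mgrid[:480,:640]
    c=np.stack([(u-K[0,2])*z/K[0,0],(v-K[1,2])*z/K[1,1],z],-1)
    T=np.linalg.inv(s["world_to_cam"]);p=c@T[:3,:3].T+T[:3,3]
    p[z==0]=np.nan
    return p
E
python3 - <<'E'
from h import *
import pickle
d={}
for n in("scene","top"):
    s=vision.snapshot(n);d[n]=s;cv2.imwrite(f"pics/{n}0.png",s["color"])
    print(n,s["intrinsics"],s["world_to_cam"].round(3))
pickle.dump(d,open("s0.pkl","wb"))
o=sensors.get_obs();print({k:np.round(v,3) for k,v in o.items()})
E
```

```text
scene [[597.70675175   0.         315.01418383]
 [  0.         597.70675175 238.75997448]
 [  0.           0.           1.        ]] [[ 0.589  0.808 -0.003 -0.381]
 [ 0.475 -0.349 -0.808 -0.14 ]
 [-0.654  0.474 -0.589  1.8  ]
 [ 0.     0.     0.     1.   ]]
top [[484.65543458   0.         317.10037484]
 [  0.         484.65543458 234.21712455]
 [  0.           0.           1.        ]] [[ 0.003 -1.    -0.024  0.078]
 [-0.999 -0.002 -0.048  0.569]
 [ 0.048  0.025 -0.999  1.327]
 [ 0.     0.     0.     1.   ]]
{'time_s': np.float64(0.1), 'joint_positions': array([ 1.182,  0.053,  1.402,  0.   ,  1.689, -0.07 ]), 'joint_velocities': array([-0.002, -0.002, -0.003, -0.   , -0.   ,  0.   ]), 'effort': array([ 1.0000e-03, -3.8258e+01, -3.6099e+01, -0.0000e+00,  5.0000e-03,
        0.0000e+00]), 'eef_pos': array([0.164, 0.498, 0.256]), 'eef_rot': array([-1.344, -0.97 ,  0.972]), 'wrist_force': array([ 0.939,  0.877, -0.315]), 'moment': array([ 0.005, -0.043,  0.084]), 'gripper_width': np.float64(1.001)}
```

View pics/scene0.png

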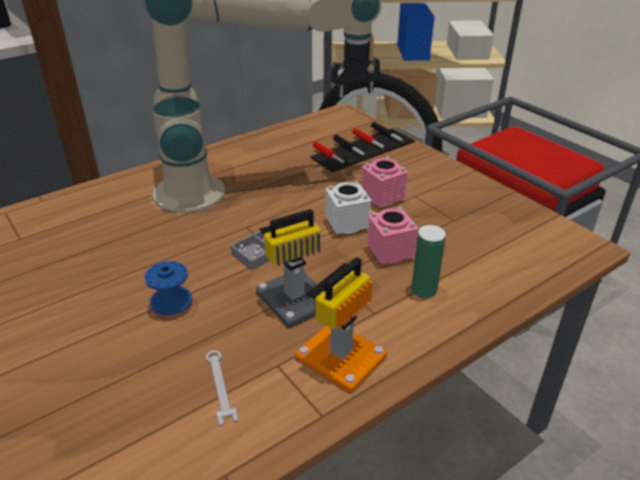

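View pics/top0.png

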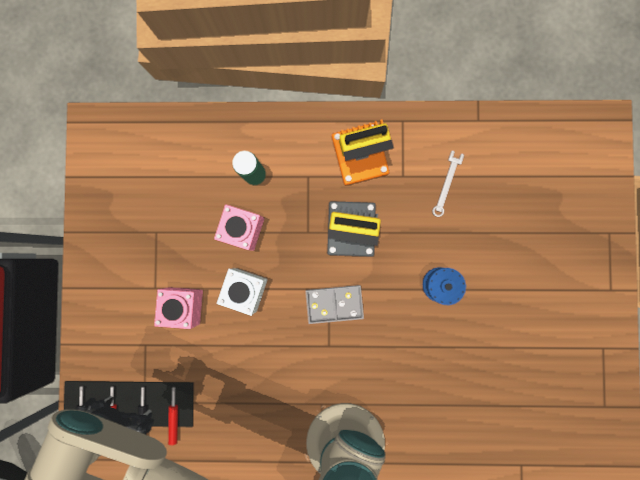

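Candidates for the lamp are the dark-foot one (top 354,224; scene 293,245) and the orange-foot look-alike (top 363,145; scene 345,300). The dark steel foot fits.

Candidates for the cylinder are the silver one (top 243,291; scene 348,207) and two pink ones (top 238,228 and 178,308). The silver one fits.

I'll measure both and confirm in a crop.

```bash
cat > m.py <<'E'
from h import *
import pickle
d=pickle.load(open("s0.pkl","rb"))
for n in d:
    s=d[n];p=pts(s);hsv=cv2.cvtColor(s["color"],cv2.COLOR_BGR2HSV)
    near=lambda c,r:np.hypot(p[...,0]-c[0],p[...,1]-c[1])<r
    # rough lamp/cyl from top pixel
    if n=="top":
        L=p[238,350,:2]; C=p[272,243,:2]; print("rough",p[224,354],p[275,240])
    # by height clusters
    def rep(name,m):
        q=p[m]; 
        if len(q)<8: print(n,name,len(q));return
        r=cv2.minAreaRect((q[:,:2]*1000).astype(np.float32))
        print(n,name,len(q),"mean",q.mean(0).round(4),"rect c",np.round(r[0],1),"size",np.round(r[1],1),"ang",round(r[2],1),"z",np.percentile(q[:,2],[5,50,95]).round(3))
    H,S,V=cv2.split(hsv)
    lx=near((0.47,-0.0),0.12)
    rep("bar",near(np.array(p[224,354,:2]) if n=="top" else LL,0.075)&(p[...,2]>0.222)&(p[...,2]<0.26)) if n=="top" else rep("bar",near(LL,0.075)&(p[...,2]>0.222)&(p[...,2]<0.26))
    if n=="top": LL=p[224,354,:2]; CC=p[272,243,:2]
    rep("yellow top",near(LL,0.09)&(p[...,2]>0.19)&(p[...,2]<0.21)&(H>20)&(H<35)&(S>120))
    rep("plate",near(LL,0.12)&(p[...,2]>0.012)&(p[...,2]<0.03)&(S<110))
    rep("cyl top",near(CC,0.09)&(p[...,2]>0.105)&(p[...,2]<0.125)&(S<60))
    lo,hi=(100,200),(0,0)
t=d["top"]["color"];sc=d["scene"]["color"]
a=cv2.resize(t[180:330,200:400],(800,600),interpolation=cv2.INTER_CUBIC)
b=cv2.resize(sc[170:335,220:440],(800,600),interpolation=cv2.INTER_CUBIC)
cv2.imwrite("pics/ct.png",a);cv2.imwrite("pics/cs.png",b)
E
python3 m.py
```

```text
Traceback (most recent call last):
  File "m.py", line 18, in <module>
    rep("bar",near(np.array(p[224,354,:2]) if n=="top" else LL,0.075)&(p[...,2]>0.222)&(p[...,2]<0.26)) if n=="top" else rep("bar",near(LL,0.075)&(p[...,2]>0.222)&(p[...,2]<0.26))
                                                                                                                                        ^^
NameError: name 'LL' is not defined
```

```bash
python3 - <<'E'
s=open("m.py").read()
i=s.index("    rep(\"bar\"");j=s.index("    if n==\"top\": LL")
s=s[:i]+s[j:]
s=s.replace('    rep("yellow','    rep("bar",near(LL,0.075)&(p[...,2]>0.222)&(p[...,2]<0.26))\n    rep("yellow').replace("for n in d:",'for n in ("top","scene"):')
open("m.py","w").write(s)
E
python3 m.py
```

```text
rough [ 0.58144892 -0.01135014  0.24358552] [0.45851216 0.2766362  0.0983998 ]
top bar 304 mean [ 0.5839 -0.0162  0.2405] rect c [584.2 -16.3] size [99.3 16.4] ang 81.2 z [0.236 0.241 0.244]
top yellow top 597 mean [ 0.5843 -0.0142  0.2   ] rect c [585.7 -15.8] size [119.2  44.5] ang 81.6 z [0.196 0.2   0.204]
top plate 1161 mean [ 0.5789 -0.0127  0.0225] rect c [584.6 -15.4] size [128.5 150.4] ang 88.6 z [0.017 0.022 0.028]
top cyl top 872 mean [0.4236 0.2742 0.1145] rect c [462.6 262.9] size [ 96.6 177. ] ang 77.0 z [0.106 0.115 0.12 ]
scene bar 390 mean [ 0.5897 -0.0183  0.2358] rect c [587.3 -15.3] size [100.9  22.3] ang 83.0 z [0.226 0.237 0.242]
scene yellow top 787 mean [ 0.5915 -0.0197  0.198 ] rect c [590.1 -16.6] size [119.9  61.1] ang 81.5 z [0.193 0.198 0.202]
scene plate 1612 mean [ 0.5949 -0.0383  0.0209] rect c [587.1 -15.1] size [131.3 152.8] ang 88.2 z [0.016 0.021 0.026]
scene cyl top 477 mean [0.4272 0.2736 0.1131] rect c [456.2 263.4] size [ 82.7 169.1] ang 68.9 z [0.106 0.114 0.118]
```

View pics/ct.png

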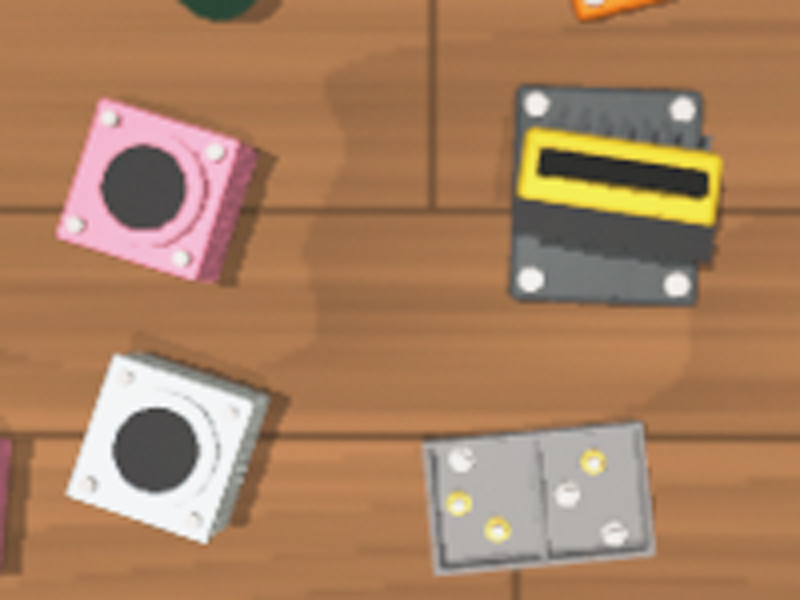

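View pics/cs.png

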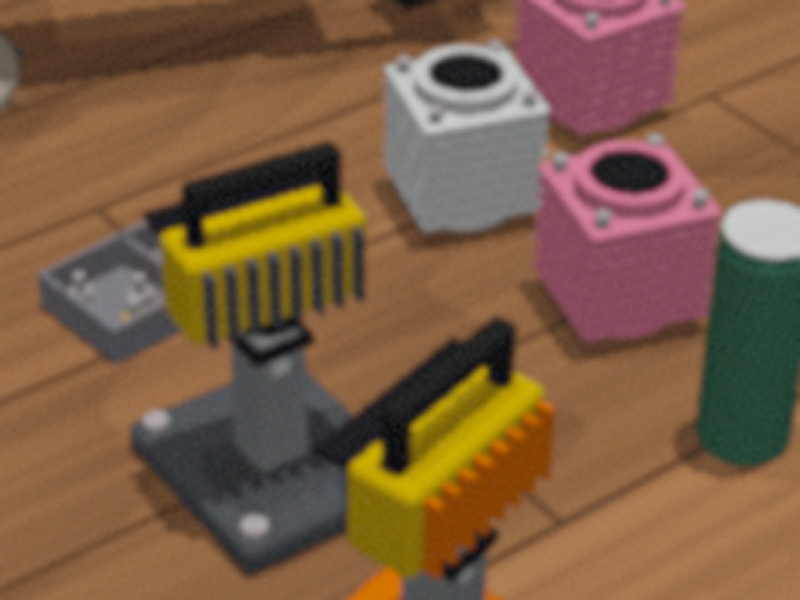

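The crops confirm the targets. The dark-foot lamp has its fins on the far side and its lens towards the robot. The silver cylinder is clear of both pink ones. Next I'll refine the cylinder's centre, as the pink parts leaked into that mask, and plan the grasp.

```bash
cat > plan.py <<'E'
from h import *
from scipy.spatial.transform import Rotation as R
def ori(th,flip=0):   # tool x along th (lamp x dir), tool y down
    x=np.array([np.cos(th+flip*np.pi),np.sin(th+flip*np.pi),0]);y=np.array([0,0,-1.])
    return R.from_matrix(np.stack([x,y,np.cross(x,y)],1)).as_rotvec()
A=np.array([0.586,-0.0157]); TH0=np.radians(-8.2)
E
python3 - <<'E'
from plan import *
import pickle
d=pickle.load(open("s0.pkl","rb"))
for n in d:
    s=d[n];p=pts(s);hsv=cv2.cvtColor(s["color"],cv2.COLOR_BGR2HSV)
    m=((np.hypot(p[...,0]-.424,p[...,1]-.265)<.1)&(p[...,2]>.104)&(p[...,2]<.124)&((hsv[...,1]<50))).astype(np.uint8)
    k,lab,st,c=cv2.connectedComponentsWithStats(m);i=1+st[1:,4].argmax()
    q=p[lab==i];r=cv2.minAreaRect((q[:,:2]*1000).astype(np.float32));print(n,r,c[i])
    C=np.array(r[0])/1000;D=C-A;print("target yaw",np.degrees(np.arctan2(D[1],D[0]))-180)
t=np.radians(-60)
for f in(0,1):
  for th in(TH0,t):
    for z in(.34,.24,.312):
      j=arm.solve_ik([*A,z],ori(th,f));print(f,round(th,2),z,None if j is None else np.round(j,2))
E
```

```text
scene ((420.3047180175781, 277.7037353515625), (86.65692138671875, 98.3853530883789), 72.27887725830078) [348.19222904 191.51738241]
target yaw -60.54507367704379
top ((415.07427978515625, 275.18963623046875), (93.45362854003906, 93.80035400390625), 71.47777557373047) [239.94495413 291.63302752]
target yaw -59.56165583019221
0 -0.14 0.34 [-0.09  0.23  1.04  0.    1.87  0.05]
0 -0.14 0.24 [-0.09  0.23  1.24  0.    1.67  0.05]
0 -0.14 0.312 [-0.09  0.22  1.1   0.    1.81  0.05]
0 -1.05 0.34 [-0.09  0.23  1.04 -0.    1.87  0.96]
0 -1.05 0.24 [-0.09  0.23  1.24 -0.    1.67  0.96]
0 -1.05 0.312 [-0.09  0.22  1.1  -0.    1.81  0.96]
1 -0.14 0.34 None
1 -0.14 0.24 None
1 -0.14 0.312 None
1 -1.05 0.34 [-0.09  0.23  1.04  0.    1.87 -2.18]
1 -1.05 0.24 [-0.09  0.23  1.24  0.    1.67 -2.18]
1 -1.05 0.312 [-0.09  0.22  1.1   0.    1.81 -2.18]
```

Run:
```python
from plan import *
o0=ori(TH0)
arm.goto([*A,.34],o0)
o=sensors.get_obs();print(o["time_s"],o["eef_pos"].round(4),o["wrist_force"].round(1))
arm.line_to([*A,.240],vel=.08)
o=sensors.get_obs();print(o["time_s"],o["eef_pos"].round(4),o["wrist_force"].round(1))
for n in("scene","top"): 
    s=vision.snapshot(n);cv2.imwrite(f"pics/{n}1.png",s["color"])
    if n=="scene": a=cv2.resize(s["color"][130:360,200:420],None,fx=2.5,fy=2.5)
    else: b=cv2.resize(s["color"][150:300,260:440],None,fx=3,fy=3)
cv2.imwrite("pics/a1.png",a);cv2.imwrite("pics/b1.png",b)
```

```text
2.4833 [ 0.5859 -0.0148  0.3399] [ 0.2  0.1 -0.1]
3.8833 [ 0.5862 -0.0157  0.2407] [-0.4 -0.5 -0.1]
```

View pics/a1.png

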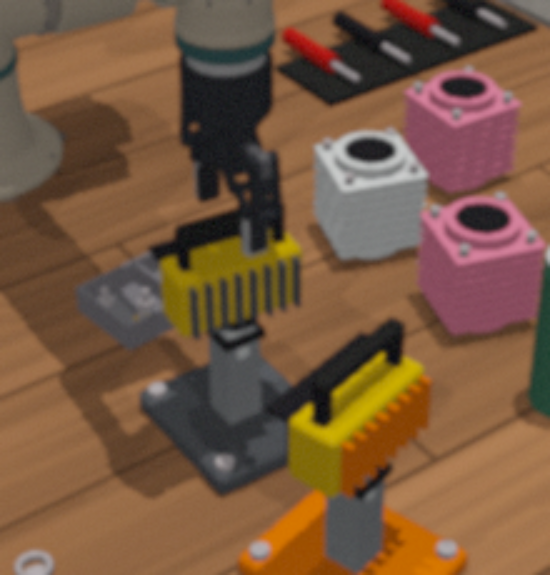

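The jaws straddle the bar of the dark-foot lamp: near finger at (255,220) in the crop, the other behind the bar, and no contact force. Next I'll clamp and lift gently.

Run:
```python
from plan import *
def rp(t):
    o=sensors.get_obs();print(t,round(o["time_s"],2),o["eef_pos"].round(4),o["wrist_force"].round(1),o["moment"].round(2),round(o["gripper_width"],3));return o
arm.clamp(60);o=rp("clamp")
x,y=A
z0=.240
for dz in(.02,.045,.062,.068,.070,.0715,.073,.0745):
    arm.line_to([x,y,z0+dz],vel=.05); o=rp(dz)
    if dz>.066 and -o["wrist_force"][2]>16: break
s=vision.snapshot("scene");cv2.imwrite("pics/a2.png",cv2.resize(s["color"][150:330,220:400],None,fx=3.3,fy=3.3,interpolation=cv2.INTER_CUBIC))
```

```text
clamp 4.62 [ 0.5858 -0.0157  0.2402] [-2.5  0.6  1.6] [ 0.01  0.4  -0.01] 0.175
0.02 5.17 [ 0.5859 -0.0156  0.2605] [-3.2  0.7 -2.2] [ 0.08  0.49 -0.04] 0.173
0.045 5.83 [ 0.586  -0.0157  0.2859] [-5.   0.6 -2.1] [ 0.12  0.83 -0.04] 0.171
0.062 6.32 [ 0.586  -0.0157  0.3034] [-5.8  1.4 -2. ] [ 0.11  0.91 -0.04] 0.178
0.068 6.58 [ 0.586  -0.0157  0.3093] [-5.   0.4 -3. ] [ 0.12  0.84 -0.05] 0.171
0.07 6.83 [ 0.586  -0.0157  0.3107] [-5.8  0.9 -4. ] [ 0.07  0.79 -0.06] 0.177
0.0715 7.08 [ 0.586  -0.0157  0.3118] [-5.5  1.2 -3.6] [ 0.06  0.79 -0.02] 0.176
0.073 7.33 [ 0.586  -0.0157  0.3128] [-4.1  1.  -5.9] [ 0.08  0.78 -0.01] 0.173
0.0745 7.58 [ 0.5859 -0.0157  0.3129] [ -2.9   0.5 -14.4] [ 0.03  0.39 -0.02] 0.172
```

View pics/a2.png

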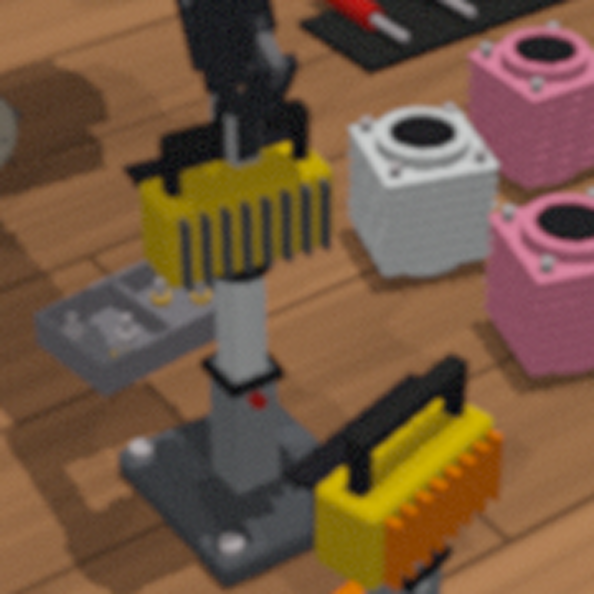

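The red button shows out through the tube face at (258,398), and the upper stop was felt at 14 N. I'll ease the mast onto the button to confirm it carries the load, then swing the lamp.

Run:
```python
from plan import *
def rp(t):
    o=sensors.get_obs();print(t,round(o["time_s"],2),o["eef_pos"].round(4),o["wrist_force"].round(1),o["moment"].round(2),round(o["gripper_width"],3));return o
p=[*A,.3110]
arm.line_to(p,vel=.03);rp("ease")
arm.line_to([*A,.3100],vel=.03);rp("ease2")
arm.hold(.3)
p=[*A,.3105]
for deg in(-20,-33,-46,-60):
    arm.goto(p,ori(np.radians(deg)));rp(deg)
arm.hold(.3);rp("hold")
for n in("scene","top"):
    s=vision.snapshot(n);cv2.imwrite(f"pics/{n}3.png",s["color"])
```

```text
ease 7.9 [ 0.586  -0.0157  0.3124] [-6.6  0.8 -4.4] [ 0.11  0.92 -0.04] 0.175
ease2 8.15 [ 0.586  -0.0157  0.3116] [-4.9  1.1 -4.7] [ 0.1   0.93 -0.08] 0.172
-20 8.77 [ 0.5861 -0.0157  0.312 ] [-5.6 -0.3 -3.8] [ 0.14  0.86 -0.11] 0.176
-33 9.1 [ 0.5861 -0.0157  0.3116] [-4.6  0.5 -3.4] [ 0.14  0.75 -0.13] 0.175
-46 9.43 [ 0.5861 -0.0158  0.3109] [-4.7  0.6 -3.9] [ 0.05  0.64 -0.15] 0.176
-60 9.78 [ 0.5861 -0.0158  0.3107] [-3.3  0.1 -4.2] [ 0.01  0.53 -0.08] 0.178
hold 10.07 [ 0.5861 -0.0158  0.3105] [-2.2 -1.2 -4.4] [-0.11  0.45  0.05] 0.175
```

View pics/scene3.png

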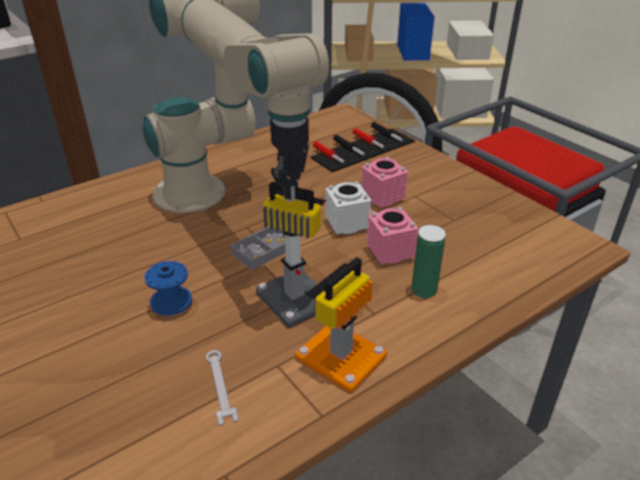

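The lamp has turned to face the silver cylinder and the red button is still visible at about (297,271). The arm still carries about 4 N, so I'll lower slightly to transfer the load, then release and rise.

Run:
```python
from plan import *
def rp(t):
    o=sensors.get_obs();print(t,round(o["time_s"],2),o["eef_pos"].round(4),o["wrist_force"].round(1),o["moment"].round(2),round(o["gripper_width"],3));return o
for z in(.3098,.309,.3082):
    arm.line_to([*A,z],vel=.02);arm.hold(.2);o=rp(z)
    if o["wrist_force"][2]>0: break
arm.open_gripper();rp("open")
arm.line_to([*A,.40],vel=.08);rp("up")
j=sensors.get_obs()["joint_positions"].copy(); j[0]-=1.0
arm.goto_joints(j);rp("away")
import pickle;d={}
for n in("scene","top"):
    s=vision.snapshot(n);d[n]=s;cv2.imwrite(f"pics/{n}4.png",s["color"])
pickle.dump(d,open("s4.pkl","wb"))
cv2.imwrite("pics/a4.png",cv2.resize(d["scene"]["color"][150:330,220:400],None,fx=3.3,fy=3.3,interpolation=cv2.INTER_CUBIC))
for n in("top","scene"):
    s=d[n];p=pts(s);hsv=cv2.cvtColor(s["color"],cv2.COLOR_BGR2HSV)
    near=np.hypot(p[...,0]-A[0],p[...,1]-A[1])<.08
    for nm,m in(("bar",near&(p[...,2]>.295)&(p[...,2]<.325)),("house",near&(p[...,2]>.26)&(p[...,2]<.28)&(hsv[...,1]>120)&(hsv[...,0]>20)&(hsv[...,0]<35))):
        q=p[m];print(n,nm,len(q),np.median(q[:,2]).round(4),np.round(np.array(cv2.minAreaRect((q[:,:2]*1000).astype(np.float32)),dtype=object)[2],1),cv2.minAreaRect((q[:,:2]*1000).astype(np.float32)))
```

```text
0.3098 10.62 [ 0.5861 -0.0157  0.3102] [-1.8 -1.6 -0.5] [-0.14  0.44  0.17] 0.174
0.309 11.07 [ 0.5861 -0.0157  0.3099] [-2.6 -1.5  5.8] [-0.21  0.56  0.09] 0.173
open 11.76 [ 0.586  -0.0157  0.309 ] [-0.6 -0.2 -0.5] [ 0.02 -0.    0.06] 1.001
up 13.05 [ 0.586  -0.0157  0.3993] [-0.1  0.   0.5] [ 0.03 -0.    0.03] 0.999
away 15.07 [ 0.3042 -0.501   0.3993] [-0.3  1.  -0.1] [ 0.04 -0.02  0.03] 1.001
top bar 344 0.3108 30.1 ((584.4635009765625, -15.736577987670898), (99.51728820800781, 15.977291107177734), 30.096914291381836)
top house 688 0.2697 30.0 ((584.9246826171875, -15.801158905029297), (119.3038330078125, 44.897186279296875), 29.95406723022461)
scene bar 397 0.3074 29.9 ((586.8841552734375, -15.592689514160156), (102.35198974609375, 20.242834091186523), 29.936992645263672)
scene house 785 0.2684 29.3 ((587.8002319335938, -14.041671752929688), (119.41382598876953, 54.61652755737305), 29.267593383789062)
```

View pics/a4.png

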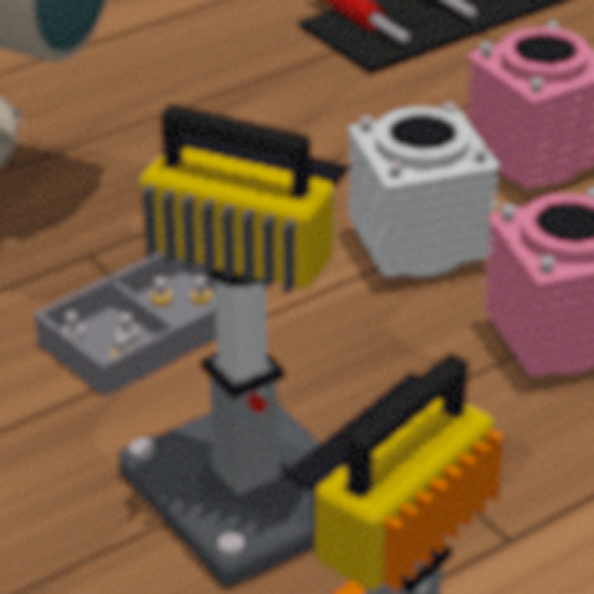

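View pics/top4.png

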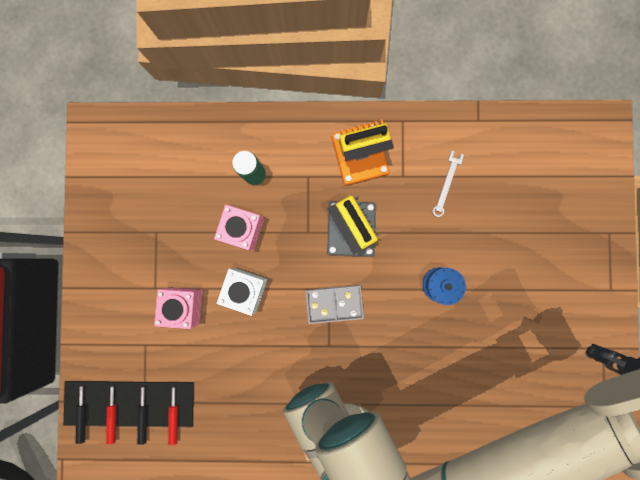

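The mast stands up by itself, with the bar top at z≈0.309 m and the red button out at (258,402) in the crop. The bar lies at 30°, so the lamp's yaw is -60° and its visor points at the silver cylinder (top 243,291). The aim error is about 3 mm, the other things haven't moved, and the arm is clear. I'm handing the job in.

Run:
```python
from plan import *
arm.close_job();print(sensors.get_obs()["time_s"])
```

```text
the job is handed in; nothing more can be done
the job is handed in; nothing more can be done
```

The job is handed in. I pulled the dark-foot work light straight up until the red button clicked out, then turned the lamp to the silver engine cylinder and let go. It was finished at about 15 s on the robot's clock.

**Lock:** I felt the upper stop at about 14 N and eased the mast back down. The button then took the load: the wrist force changed from -4 N to +6 N before I opened the gripper. After release the mast stayed up, with the grip bar 70 mm higher than at the start, and the scene picture showed the button out.

**Aim:** After release, the lamp's yaw measured -60° to -60.7° across the two views. The bearing to the cylinder is -59.6° in the top view and -60.5° in the scene view. That puts the lamp's line within about 6 mm of the cylinder's axis; the limit is 30 mm.

**Other things:** In the final top picture I saw no movement of the cylinder, wheel hub, spray can, wrench or tray. I checked this by eye and did not measure it. The arm was clear of everything.

**Disagreement:** The two views differed by about 5 mm on the cylinder's centre and 2 to 3 mm on the mast axis, well inside the tolerance. None of my checks failed.

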